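# Stow the pliers in the lower tier of a latched two-tier kit case

## Task

Kit the pliers: press the catch pad of the low two-tier case until its divider flap springs up, swing the flap right over so that it rests open, lay the pliers flat in the wide bay underneath, the one next to the catch, then shut the flap and press it home so that it stays latched. Leave the ball pen in its narrow bay by the hinge and do not shift the jar or the glue stick.

Things in the scene. Friction and masses are not known exactly. Their poses are not given: they have to be found in the camera images.
- case: Kit case: low dark steel tub, 138 deep (x) x 190 wide (y) x 46 mm high, walls 4 mm, fixed to the desk, under a light grey divider flap; a black catch juts 56 mm out of the middle 60 mm of its front wall. Origin under its centre. The catch side (front) faces the robot's right; x runs from it to the hinge (rear), y along the hinge, z up.
- front_bay (a point): Centre of the floor of the large front bay in the case's lower tier; axes as the case, 19 mm in front of its centre, 4 mm above the desk. The bay is 92 mm (x) by 182 mm (y). Over this floor the tub's rim stands 42 mm high, the 3 mm divider behind the bay 30 mm.
- rear_bay (a point): Floor of the case's narrow rear bay (35 mm in x, 166 mm in y; beyond its +y end stands the black boss of the lifting plunger); axes as the case, 66.5 mm behind front_bay. A ball pen lies in it.
- flap_hinge (a point): Middle of the flap's hinge axis on the rear rim of the case, 49 mm above the desk, 86 mm behind and 45 mm above front_bay. The axis runs along the case's y. Axes turn with the flap: x from lip to hinge, z the normal of its upper side.
- flap_lip (a point): Middle of the flap's front edge, mid-thickness, 139 mm from the hinge axis; axes as flap_hinge. The flap is a light grey panel 188 mm wide, 4 mm thick, 0.14 kg. Its front 20 mm is a smooth lip; behind it 3 mm beads, too low to grip, divide the shallow empty upper tier. No knob: shut, it offers no edge; sprung up, the lip stands 57 mm higher and a finger can go under it from the front, beside the catch.
- flap (a joint): Flap angle, rad: 0 shut and latched; about 0.42 sprung up on its plunger; 1.85 open, leaning back on its stop, where its weight keeps it. Lightly damped; let go of between 0.45 and 1.55 it sinks to 0.42. Unlatched it never stays below 0.3. Pressing the lip (beside the catch, about 5 N) down to level snaps it under the catch; then it stays below 0.02.
- catch_pad (a point): Centre of the top face of the black ribbed catch pad at the middle of the case's front, 47 mm above the desk when at rest, 38 mm in front of the flap's edge; the pad is 46 mm wide (y) and reaches from 14 mm in front of this point to 34 mm behind it, where the upright nose of the catch hooks over the flap's edge. Axes as the case at rest; they turn with the pad.
- catch (a joint): Angle of the rocker catch, rad: 0 at rest, 0.32 pressed fully down. The pad tips about an axis 42 mm behind catch_pad, 24 mm above the desk, against a spring of 1.5 N rising to 5 N; at about 0.2 (6 to 8 mm down, depending on where it is pressed) its nose leaves the flap, which springs up. It returns when let go.
- pliers_mid (a point): Centre, half-way up, of the red-handled long-nose pliers that lie on the desk to the right of the case; 44 x 151 x 10 mm, 0.11 kg. y runs along them from the nose to the handles, z up. Across the middle (6 mm toward the handles) they are 42 mm wide; the nose, from 17 mm in front of the centre on, is 16 mm wide.
- ball_pen: Black ball pen, 134 mm long, 9 mm thick, lying along the rear bay of the case; origin under its middle, y along it.
- small_jar: Little brown jar with a white lid, 45 mm across, 52 mm high, left of the case; origin under its centre.
- glue_stick: Glue stick standing upright, 27 mm across, 92 mm high, left of the case; origin under its centre.

How it is judged:
On the way, in this order (a step that is already met when the one before it is completed fails the run):
1. the catch is pressed and the flap springs up (value of joint flap above 0.3 rad), for 0.05 s.
2. the flap rests open past upright, let go of (value of joint flap above 1.65 rad and contact force between the fingers and flap below 0.2 N), for 0.2 s.
3. the pliers lie flat in the front bay, let go of, with the flap still open (x of pliers_mid in the frame of front_bay between -0.045 and 0.045 m and y of pliers_mid in the frame of front_bay between -0.035 and 0.035 m and z of pliers_mid in the frame of front_bay below 0.012 m and angle between pliers_mid's own z axis and vertical below 0.15 rad and value of joint flap above 1.5 rad and contact force between the fingers and pliers below 0.2 N), for 0.2 s.
At the end, for the whole second after the job is handed in: The flap is shut and latched (within 0.03 rad of level) with the catch back at rest (within 0.06 rad); the pliers lie flat (within 0.15 rad) on the floor of the front bay, their centre within 45 mm (x) and 35 mm (y) of the bay's centre; the ball pen lies in the rear bay; both at rest (value of joint flap below 0.03 rad and value of joint catch below 0.06 rad and x of pliers_mid in the frame of front_bay between -0.045 and 0.045 m and y of pliers_mid in the frame of front_bay between -0.035 and 0.035 m and z of pliers_mid in the frame of front_bay below 0.012 m and angle between pliers_mid's own z axis and vertical below 0.15 rad and x of ball_pen in the frame of rear_bay between -0.018 and 0.018 m and z of ball_pen in the frame of rear_bay below 0.01 m and linear speed of each of pliers, ball_pen below 0.02 m/s); the robot touches nothing.
It fails at once if the jar or the glue stick is shifted by more than 15 mm (distance of any of small_jar, glue_stick from where it was at the start of the episode above 0.015 m).
It fails at once if the ball pen leaves the rear bay (not (x of ball_pen in the frame of rear_bay between -0.018 and 0.018 m and z of ball_pen in the frame of rear_bay below 0.01 m)).
It also fails if it takes over 69 s, if anything falls off the work surface, if the arm or the gripper's body presses on something with over 40 N, if the wrist force passes 120 N, or if a joint passes its speed limit or range.

## Robot

A 6-joint arm with a two-finger parallel gripper is mounted at the origin on the work surface; the furniture and walls round the work are solid. World frame = base frame: x ahead of the robot, y to its left, z up, the work surface at z = 0. Lengths are in m, angles in rad, forces in N, time in s.
With the tool pointing down it reaches from about 0.425 to 1.125 m from the base axis. Payload 14.9 kg.
Tool frame: the origin (TCP) lies on the centre line of the jaws, within the pads' length; the fingertips stand 22 mm ahead of it and the grasp point (between the pads) lies 3 mm ahead of it; z points along the fingers, y is the line along which they close (so a half turn about z gives the same grasp; the last joint's range is limited). The gripper opens to 91 mm and grips with 3 to 60 N. Pads are 32 mm wide; open, the fingers measure 118 mm over their backs; the gripper's body (76 mm by 178 mm) begins 60 mm behind the grasp point.
Start: joints at [-1.28, 0.379, 1.734, -0, 1.028, -0.033], TCP at [0.223, -0.664, 0.236] pointing down, gripper open.
Joint ranges: [-2.77, 2.77], [-0.74, 2.19], [0, 2.66], [-1.06, 4.2], [0.31, 2.87], [-3.08, 3.08]. Speed limits (rad/s): [1.89, 1.89, 2.39, 3.14, 3.14, 3.14].

## Interface

Orientations are given as a 3x3 rotation matrix whose columns are the frame's x, y, z axes.
In Python, from bench import robot, vision, ticket gives the robot as it stands.
- The arm moves only by the shell command python3 -m crank 'ROWS'. ROWS is JSON, a list of rows, each a list of 5 numbers: the opening, from -1 (shut) to 1 (fully open), then the shift along the tool's x, y, z in m, then the turn about the tool's z in degrees. A call has 1 to 5 rows; each row is the pose to reach, as a shift and turn from the pose commanded when the call began, along the tool's axes at that moment; what a row does not reach only later rows make up. A row lasts 1/8 s, in which the tool goes at most 62.5 mm and 10.7 degrees, less where a joint would pass 70% of its speed; a pose out of reach is approached as far as the arm can. A call with a gripper value outside its range is refused whole. The fingers move at their own pace and stop on an object; the grip force is fixed at half the most. Time passes only in rows, so rows that repeat a pose let the fingers close. It gives the time, the measured TCP pose, the force, the opening and the grip force at its end, in the units of the state.
- robot.sense(): the state, without advancing time (a new reading comes with each control period).
- vision.grab_frame(name): name is "side" or "top"; returns the picture (480x640x3 uint8, red, green, blue); there is no depth.
- vision.camera_model(name): a dict with "fx", "fy", "cx", "cy" (pixels), "position" and "rotation" of the camera in the world. Camera axes: x right, y up, looking along -z (the intrinsics and any distortion apply to the point x, -y, -z); pixel columns grow to the right and rows downward; lengths in m; the calibration is good to about 2 mm. A picture is of the moment at which its call begins. camera_model takes no time and is no camera call.
- ticket.job_done(): hands the job in; it is judged then, once.
The state is a dict: "clock": time; "qpos": joint angles; "dq": joint speeds; "joint_efforts": joint torques, N m; "tcp_pos": TCP position; "tool_rot": TCP orientation; "ft_force": force on the tool from outside, world axes, zero at the start; "moment": the same for the moment, N m; "width": finger opening in m; "finger_force": force on a finger pad.
Only numpy, scipy, OpenCV 4.12 (cv2) and the standard library are available. Lean on these libraries where they do the work, as an engineer would, in place of code of your own. Each camera call takes 0.05 s, during which the arm holds its last target. There are 200 camera calls.

## Working session

There is one attempt and no reset: what is moved stays moved. The work goes in short steps, Python scripts to look and compute and a shell command to move; the robot and the scene stay as the last step left them, time stands still between calls to the robot, and variables do not carry over. Pictures are saved under pics/ and viewed, at most 10 in all, crops included, and the job is handed in when it is done.

```bash
ls; mkdir -p pics; python3 - <<'E'
from bench import robot, vision
import cv2
for n in("side","top"):
    cv2.imwrite(f"pics/{n}0.png",vision.grab_frame(n)[:,:,::-1]); print(n,vision.camera_model(n))
s=robot.sense(); print(s)
E
```

```text
pics
side {'fx': 477.8177302342231, 'fy': 477.8177302342231, 'cx': 329.2951440610137, 'cy': 241.26932573133882, 'position': array([0.53470826, 0.81643637, 0.51208696]), 'rotation': array([[-0.9999323 , -0.00123609,  0.01156971],
       [ 0.01073313, -0.48193747,  0.87613987],
       [ 0.00449288,  0.87620474,  0.48191811]])}
top {'fx': 460.49080853014453, 'fy': 460.49080853014453, 'cx': 314.24635433587457, 'cy': 240.5900207176571, 'position': array([ 0.457766  , -0.00747527,  0.99494464]), 'rotation': array([[-0.02516618,  0.99783823, -0.06070863],
       [-0.99946534, -0.02384625,  0.02236963],
       [ 0.02087359,  0.06123913,  0.99790484]])}
{'clock': 0.1, 'qpos': array([-1.28033698e+00,  3.79328489e-01,  1.73471198e+00, -1.75749616e-05,
        1.02848215e+00, -3.32920952e-02]), 'dq': array([-0.00092184,  0.00012101,  0.00101141,  0.00103017, -0.00118929,
        0.0012311 ]), 'joint_efforts': array([ 7.28448981e-05, -7.65035534e+01, -4.35291803e+01,  6.52086502e-02,
        3.98712605e-02, -1.23422569e-05]), 'tcp_pos': array([ 0.22259176, -0.66332651,  0.2353783 ]), 'tool_rot': array([[ 9.48045778e-01,  3.18133815e-01, -2.80758204e-04],
       [ 3.18133939e-01, -9.48045363e-01,  8.86701995e-04],
       [ 1.59183749e-05, -9.29952796e-04, -9.99999567e-01]]), 'ft_force': array([-0.39211265,  0.0151856 , -0.77958989]), 'moment': array([ 0.01322582,  0.01623522, -0.05580597]), 'finger_force': 0.0, 'width': 0.09139309914725659}
```

View pics/top0.png

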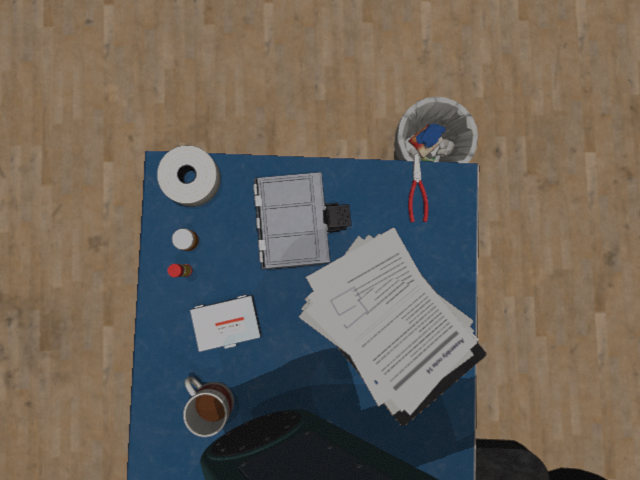

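View pics/side0.png

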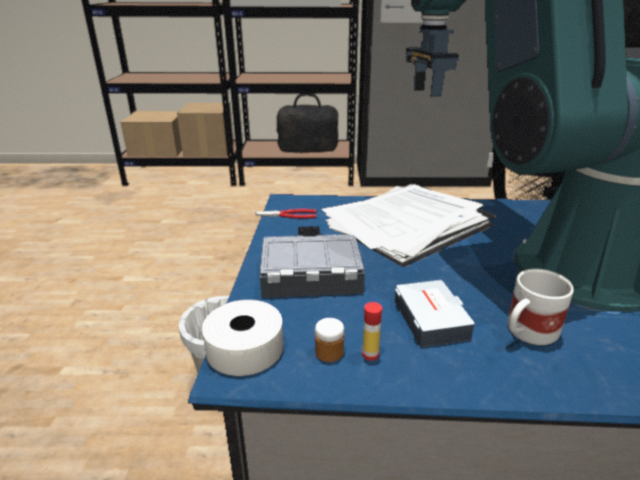

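```bash
python3 - <<'E'
import cv2
t=cv2.imread("pics/top0.png")[145:280,240:440]
cv2.imwrite("pics/crop0.png",cv2.resize(t,None,fx=4,fy=4,interpolation=cv2.INTER_CUBIC))
E
cat > h.py <<'E'
import numpy as np
from bench import robot, vision
def px(cam,u,v,z):
    m=vision.camera_model(cam); R=m["rotation"]; p=m["position"]
    d=R@np.array([(u-m["cx"])/m["fx"],-(v-m["cy"])/m["fy"],-1]); return p+d*(z-p[2])/d[2]
def proj(cam,X):
    m=vision.camera_model(cam); c=m["rotation"].T@(np.array(X)-m["position"])
    return m["cx"]+m["fx"]*c[0]/-c[2], m["cy"]-m["fy"]*c[1]/-c[2]
def tool(dx,s=None):
    s=s or robot.sense(); return s["tool_rot"].T@np.array(dx)
E
```

```text
(no output)
```

View pics/crop0.png

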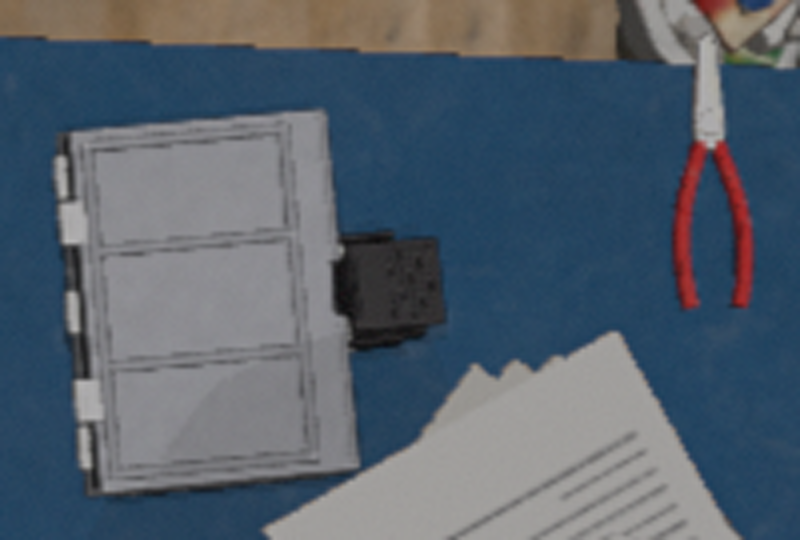

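```bash
python3 - <<'E'
from h import *
np.set_printoptions(precision=4,suppress=True)
P=lambda u,v,z:px("top",240+u/4,145+v/4,z)
A=P(325,110,.051);B=P(357,467,.051);H1=P(68,133,.047);H2=P(92,494,.047)
print("lip",A,B,np.linalg.norm(A-B),"rear",H1,H2)
y=(B-A);y/=np.linalg.norm(y);x=np.array([-y[1],y[0],0])
x=np.cross(y,[0,0,1]); print("x",x,"y",y,"ang",np.degrees(np.arctan2(x[1],x[0])))
L=(A+B)/2; print("lipmid",L,"hinge",L+.139*x,"bay",L+.053*x,"pad",L-.038*x)
print("pad edge",P(440,240,.047),P(442,322,.047),"nominal",L-.052*x)
n=P(708,37,.005);h=P(714,306,.005);print("pliers nose",n,"handle",h,np.linalg.norm(n-h),(n+h)/2, np.degrees(np.arctan2(*(h-n)[[1,0]])),np.degrees(np.arctan2(y[1],y[0])))
for p in(n,h,A,B):print(proj("side",p))
for u,v in((185,238),(178,270)):print(px("top",u,v,.06))
E
```

```text
lip [ 0.6563 -0.0467  0.051 ] [ 0.471  -0.0583  0.051 ] 0.1856058725162887 rear [0.6478 0.0868 0.047 ] [0.4606 0.0778 0.047 ]
x [-0.0624  0.9981  0.    ] y [-0.9981 -0.0624  0.    ] ang 93.57562536425712
lipmid [ 0.5636 -0.0525  0.051 ] hinge [0.555  0.0862 0.051 ] bay [0.5603 0.0004 0.051 ] pad [ 0.566  -0.0904  0.051 ]
pad edge [ 0.5877 -0.1048  0.047 ] [ 0.5449 -0.1046  0.047 ] nominal [ 0.5669 -0.1044  0.051 ]
pliers nose [ 0.702  -0.2594  0.005 ] handle [ 0.5541 -0.2569  0.005 ] 0.1479124050854397 [ 0.628  -0.2582  0.005 ] 179.03778501905467 -176.4243746357429
(np.float64(256.2848671958226), np.float64(211.44168412032758))
(np.float64(315.91750090269824), np.float64(211.83909616312354))
(np.float64(264.31106626614053), np.float64(235.48408469419508))
(np.float64(354.51979687420976), np.float64(232.75099825177628))
[0.5261 0.2329 0.06  ]
[0.4619 0.2475 0.06  ]
```

```bash
python3 -m crank '[[-1,0.046,-0.039,0,3],[-1,0.092,-0.078,0,6],[-1,0.138,-0.117,0,9],[-1,0.184,-0.156,0,12],[-1,0.23,-0.195,0,15]]'
cat > to.py <<'E'
import sys
from h import *
np.set_printoptions(precision=4,suppress=True)
s=robot.sense(); t=np.array(list(map(float,sys.argv[1:4])))
print("t",s["clock"],"tcp",s["tcp_pos"],"yaw",np.degrees(np.arctan2(s["tool_rot"][1,0],s["tool_rot"][0,0])),"F",s["ft_force"],"w",s["width"],"shift",tool(t-s["tcp_pos"],s))
E
python3 to.py .5662 -.0944 .12
```

```text
clock: 0.72
tcp_pos: [0.3793, -0.4038, 0.2358]
tool_rot: [[0.998, 0.06, -0.0], [0.06, -0.998, 0.0], [-0.0, -0.0, -1.0]]
ft_force: [1.5, 0.1, -0.1]
width: 0.0441
finger_force: 0.0
t 0.725 tcp [ 0.3793 -0.4038  0.2358] yaw 3.4381893167248743 F [ 1.5284  0.1306 -0.1186] w 0.04410061320742018 shift [ 0.2051 -0.2976  0.1158]
```

```bash
python3 -m crank '[[-1,0.034,-0.05,0,0],[-1,0.068,-0.1,0.01,0],[-1,0.103,-0.149,0.02,0],[-1,0.137,-0.198,0.03,0],[-1,0.171,-0.248,0.04,0]]' >/dev/null
python3 -m crank '[[-1,0.034,-0.05,0.035,0],[-1,0.034,-0.05,0.07,0],[-1,0.034,-0.05,0.07,0]]'
python3 to.py .5662 -.0944 .069
```

```text
clock: 1.72
tcp_pos: [0.5632, -0.0945, 0.1236]
tool_rot: [[0.998, 0.063, -0.005], [0.063, -0.998, 0.001], [-0.005, -0.001, -1.0]]
ft_force: [-0.5, 0.1, 1.1]
width: 0.0003
finger_force: 0.0
t 1.725 tcp [ 0.5632 -0.0945  0.1236] yaw 3.6260050397822834 F [-0.4909  0.1025  1.145 ] w 0.00033365638097013537 shift [0.0033 0.0002 0.0545]
```

```bash
python3 -m crank '[[-1,0.002,0,0.03,0],[-1,0.002,0,0.055,0],[-1,0.002,0,0.06,0],[-1,0.002,0,0.065,0],[-1,0.002,0,0.067,0]]' | grep -E "pos|force"
python3 - <<'E'
from h import *; import cv2
cv2.imwrite("pics/side1.png",cv2.resize(vision.grab_frame("side")[150:310,220:420,::-1],None,fx=4,fy=3.75))
E
```

```text
tcp_pos: [0.5677, -0.096, 0.0601]
ft_force: [-0.9, -5.7, 4.8]
finger_force: 2.9
```

View pics/side1.png

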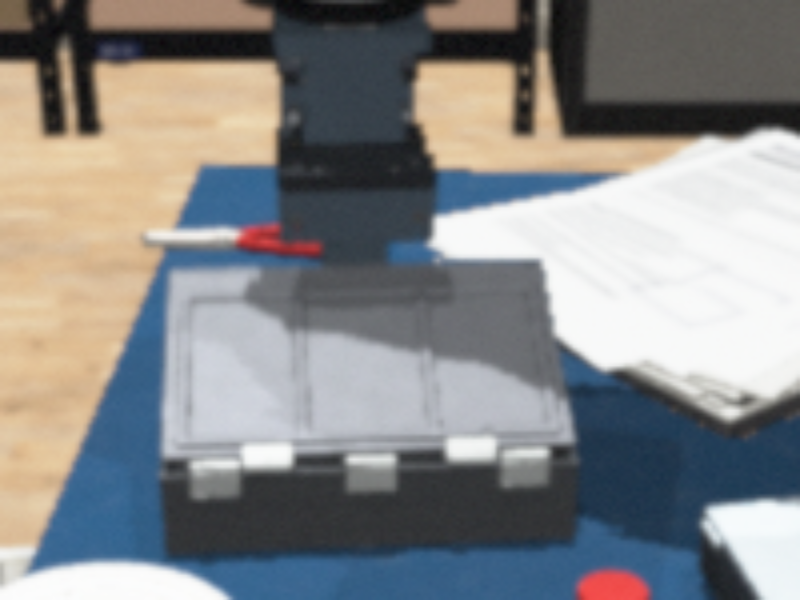

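```bash
python3 -m crank '[[-1,0,0.004,-0.044,0],[-1,0.03,-0.005,-0.044,0],[-1,0.06,-0.017,-0.044,0],[-1,0.06,-0.017,-0.044,0]]' | grep -E "pos|force"
python3 - <<'E'
from h import *; import cv2
cv2.imwrite("pics/side2.png",cv2.resize(vision.grab_frame("side")[150:310,220:420,::-1],None,fx=4,fy=3.75))
H=np.array([.555,.0862,.049]);x=np.array([-.0624,.998,0]);y=np.array([-.998,-.0624,0])
for a in(.0,.42):
  for w in(-.094,.094):
    u,v=proj("side",H-.139*np.cos(a)*x+w*y+[0,0,.139*np.sin(a)]); print(a,w,(u-220)*4,(v-150)*3.75)
E
python3 to.py .627 -.0746 .104
```

```text
tcp_pos: [0.6274, -0.0739, 0.1038]
ft_force: [-0.0, 0.2, -0.5]
finger_force: 0.0
0.0 -0.094 175.07144596926128 323.8533553939035
0.0 0.094 540.1790545986776 313.43641315197095
0.42 -0.094 166.82623393846984 239.5268406235061
0.42 0.094 546.557038418345 229.7978592999122
t 2.95 tcp [ 0.626  -0.0743  0.1033] yaw 3.5936852018459184 F [0.2416 0.106  0.1189] w 0.0005877281403139235 shift [ 0.001   0.0004 -0.0007]
```

View pics/side2.png

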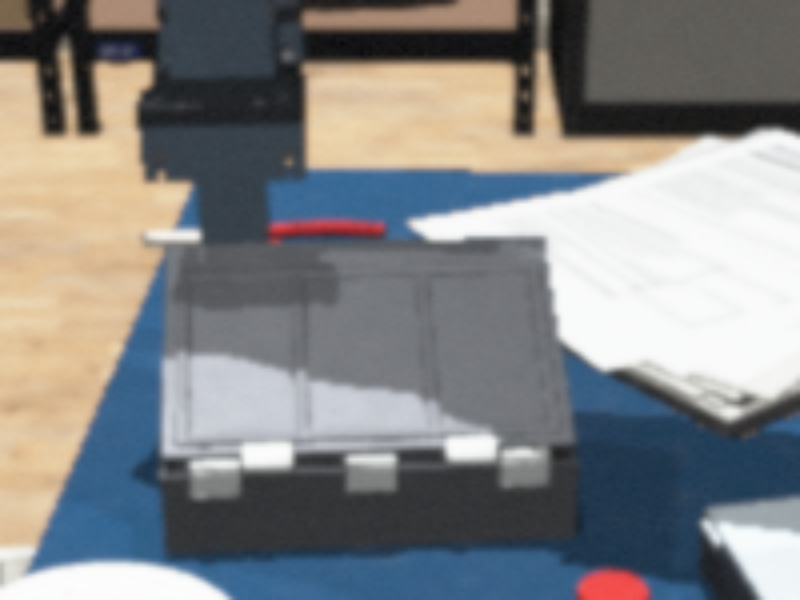

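```bash
python3 -m crank '[[-1,0,-0.026,-0.004,0],[-1,0,-0.036,-0.02,0],[-1,0,-0.045,-0.035,0],[-1,0,-0.061,-0.05,0],[-1,0,-0.076,-0.062,0]]' | grep -E "pos|force"
python3 - <<'E'
from h import *; import cv2
cv2.imwrite("pics/side3.png",vision.grab_frame("side")[90:340,150:450,::-1])
E
```

```text
tcp_pos: [0.6209, 0.0014, 0.1664]
ft_force: [0.8, -1.7, 1.8]
finger_force: 1.0
```

View pics/side3.png

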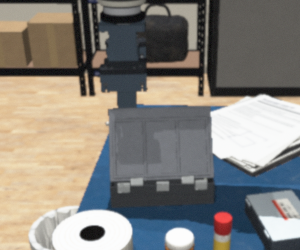

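The flap is lifted to about 1 rad (its lip is at crop row 108), with the finger behind it; I'll carry on over the top.

```bash
python3 -m crank '[[-1,0,-0.018,-0.01,0],[-1,0,-0.038,-0.019,0],[-1,0,-0.056,-0.023,0],[-1,0,-0.075,-0.024,0],[-1,0,-0.097,-0.024,0]]' | grep -E "pos|force"
python3 -m crank '[[-1,0,0,0,0],[-1,0,0.05,-0.02,0],[-1,0,0.11,-0.02,0],[-1,0,0.11,-0.02,0]]' | grep -E "pos|force"
python3 - <<'E'
from h import *; import cv2
cv2.imwrite("pics/side4.png",vision.grab_frame("side")[90:340,150:450,::-1])
E
python3 to.py .6225 -.2582 .1
```

```text
tcp_pos: [0.6147, 0.0994, 0.1887]
ft_force: [0.7, -0.0, 0.1]
finger_force: 0.2
tcp_pos: [0.6219, -0.0149, 0.2089]
ft_force: [-0.1, 0.7, -0.2]
finger_force: 0.0
t 4.8 tcp [ 0.6217 -0.0133  0.2087] yaw 3.395328838311908 F [-1.0571  0.2601 -0.4441] w 7.915681012616877e-05 shift [-0.0137  0.2445  0.1087]
```

View pics/side4.png

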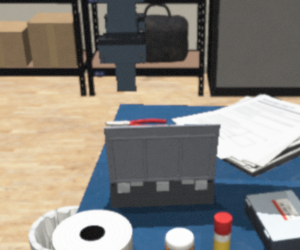

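```bash
python3 -m crank '[[1,-0.003,0.05,0.02,1],[1,-0.006,0.1,0.05,2],[1,-0.009,0.15,0.08,3],[1,-0.012,0.2,0.11,4],[1,-0.014,0.2445,0.13,4.5]]' >/dev/null
python3 -m crank '[[1,0,0,0,0],[1,0,0,0,0]]' | grep pos
python3 to.py .622 -.2582 .0245
python3 - <<'E'
from h import *; import cv2
cv2.imwrite("pics/top5.png",cv2.resize(vision.grab_frame("top")[130:280,320:520,::-1],None,fx=4,fy=4))
E
```

```text
tcp_pos: [0.6231, -0.2555, 0.0787]
t 5.675 tcp [ 0.6231 -0.2555  0.0787] yaw -0.919759349748722 F [ 0.0489  0.2319 -0.2036] w 0.0675418416907589 shift [-0.001   0.0027  0.0542]
```

View pics/top5.png

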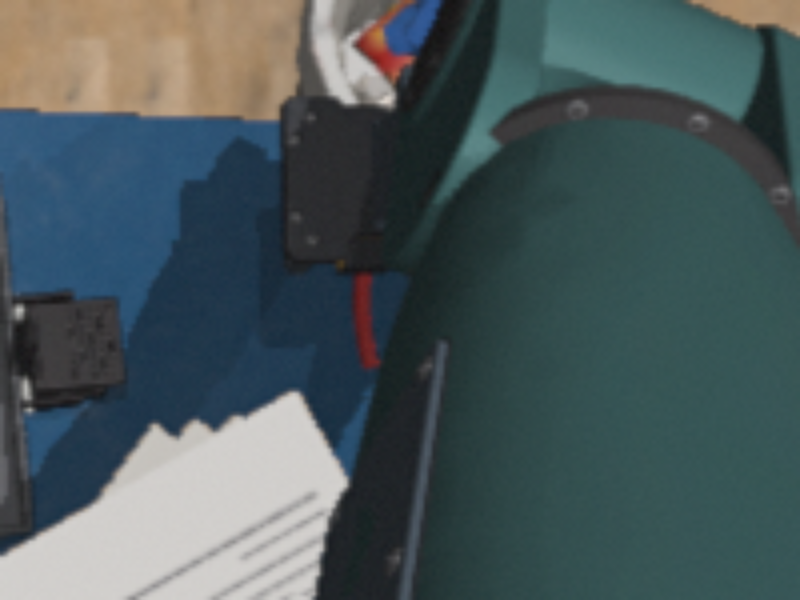

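The arm hides the pliers, but the handle end (370,367 in the crop) hasn't moved. I'll descend with the fingers fully open and close them.

```bash
python3 -m crank '[[1,-0.001,0.0025,0,0],[1,-0.001,0.0025,0,0],[1,-0.001,0.0025,0.03,0],[1,-0.001,0.0025,0.054,0],[1,-0.001,0.0025,0.054,0]]' | grep -E "pos|force|width"
python3 -m crank '[[-1,0,0,0,0],[-1,0,0,0,0],[-1,0,0,0,0],[-1,0,0,0,0],[-1,0,0,0,0]]' | grep -E "pos|force|width"
python3 -m crank '[[-1,0,0,0,0],[-1,0,0,0,0]]' | grep -E "pos|force|width"
```

```text
tcp_pos: [0.6217, -0.2589, 0.0236]
ft_force: [-0.1, -0.3, 0.8]
width: 0.0913
finger_force: 0.0
tcp_pos: [0.6219, -0.2592, 0.025]
ft_force: [0.2, 0.4, 0.3]
width: 0.0441
finger_force: 0.0
tcp_pos: [0.6218, -0.2591, 0.0249]
ft_force: [-0.2, 0.3, 0.3]
width: 0.0364
finger_force: 29.5
```

```bash
python3 -m crank '[[-1,0,0,-0.03,0],[-1,0,0,-0.07,0],[-1,0,0,-0.12,0],[-1,0,0,-0.12,0]]' | grep -E "pos|force|width"
python3 - <<'E'
from h import *; import cv2
cv2.imwrite("pics/side6.png",cv2.resize(vision.grab_frame("side")[80:240,200:400,::-1],None,fx=4,fy=3.75))
for p in((.702,-.2594,.125),(.554,-.257,.125)):
  u,v=proj("side",p); print((u-200)*4,(v-80)*3.75)
E
```

```text
tcp_pos: [0.6239, -0.2601, 0.1489]
ft_force: [0.5, 0.2, -1.8]
width: 0.0362
finger_force: 29.6
211.01106861635162 320.03898550288136
461.9680174451523 321.48870446575705
```

View pics/side6.png

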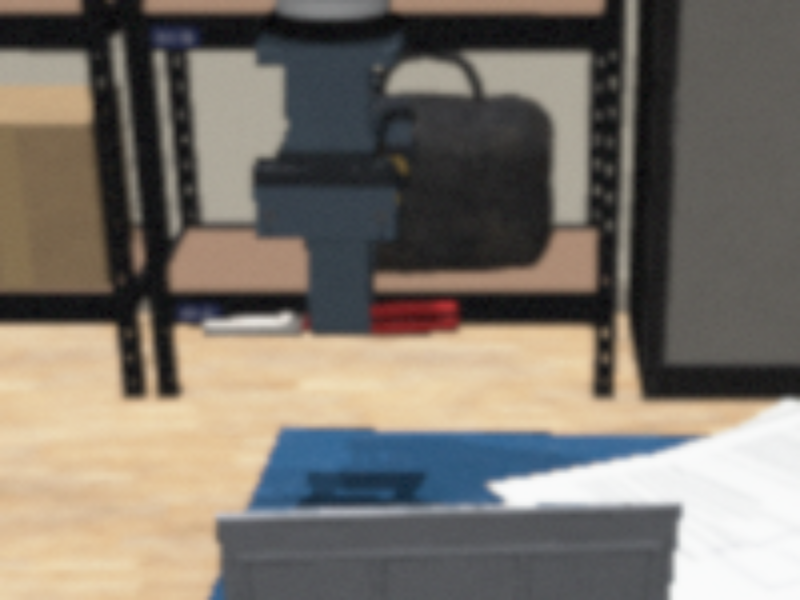

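```bash
python3 -m crank '[[-1,-0.012,-0.045,0,-0.5],[-1,-0.027,-0.095,0,-1.5],[-1,-0.042,-0.15,0,-2.5],[-1,-0.06,-0.205,0,-3.5],[-1,-0.0745,-0.255,0,-4.5]]' >/dev/null
python3 -m crank '[[-1,0,0,0,0],[-1,0,0,0,0]]' | grep -E "pos|width"
python3 to.py .5535 -.004 .0295
python3 - <<'E'
from h import *; import cv2
cv2.imwrite("pics/top7.png",cv2.resize(vision.grab_frame("top")[140:290,230:430,::-1],None,fx=4,fy=4))
E
```

```text
tcp_pos: [0.5513, -0.0031, 0.1441]
width: 0.0365
t 8.65 tcp [ 0.5513 -0.0031  0.1441] yaw 3.5791070922240076 F [-0.0406 -0.0766 -1.4437] w 0.03648640358988629 shift [0.0022 0.0011 0.1145]
```

View pics/top7.png

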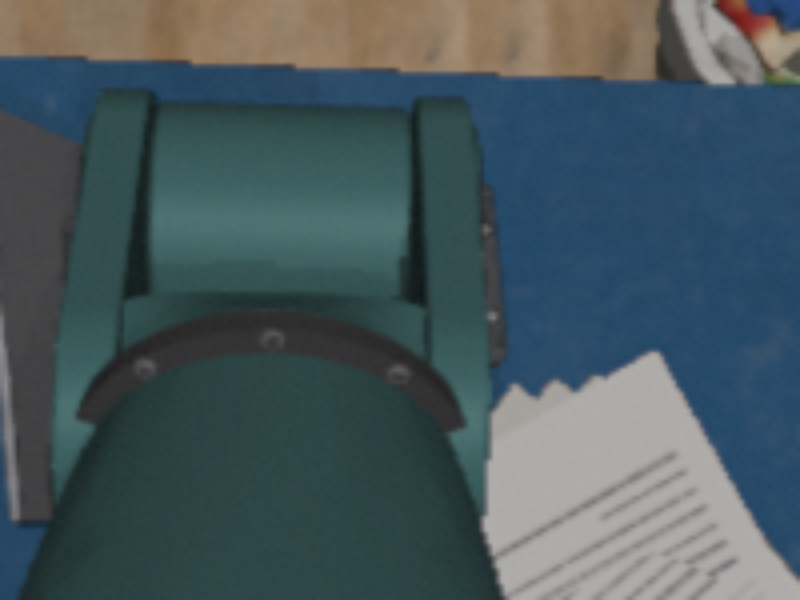

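The arm hides the bay in this view, so I'll lower in stages and use the force reading to check the fit.

```bash
python3 -m crank '[[-1,0.002,0.001,0.03,0],[-1,0.002,0.001,0.06,0],[-1,0.002,0.001,0.08,0],[-1,0.002,0.001,0.08,0]]' | grep -E "pos|_force|width"
python3 -m crank '[[-1,0,0,0.012,0],[-1,0,0,0.022,0],[-1,0,0,0.022,0]]' | grep -E "pos|_force|width"
```

```text
tcp_pos: [0.553, -0.0044, 0.0636]
ft_force: [-0.0, 0.7, -1.4]
width: 0.0365
finger_force: 29.6
tcp_pos: [0.5534, -0.0038, 0.0424]
ft_force: [-0.2, 0.2, -1.9]
width: 0.0364
finger_force: 29.6
```

```bash
python3 -m crank '[[-1,0,0,0.006,0],[-1,0,0,0.011,0],[-1,0,0,0.012,0],[-1,0,0,0.012,0]]' | grep -E "pos|_force|width"

```

```text
tcp_pos: [0.5537, -0.0038, 0.0309]
ft_force: [-0.4, -0.3, -1.4]
width: 0.0361
finger_force: 29.6
```

```bash
python3 -m crank '[[-1,0,0,0.0015,0],[-1,0,0,0.0025,0],[-1,0,0,0.0025,0]]' | grep -E "pos|_force|width"
python3 -m crank '[[0.1,0,0,0,0],[0.1,0,0,0,0],[0.1,0,0,0,0],[0.1,0,0,0,0]]' | grep -E "pos|_force|width"

```

```text
tcp_pos: [0.5539, -0.0038, 0.0288]
ft_force: [-2.2, -0.4, 6.7]
width: 0.0364
finger_force: 29.4
tcp_pos: [0.5537, -0.0038, 0.0284]
ft_force: [-0.8, 0.8, -0.1]
width: 0.0504
finger_force: 0.0
```

```bash
python3 -m crank '[[0.1,0,0,-0.03,0],[0.1,0,0,-0.08,0],[-1,0,0,-0.14,0],[-1,0,0,-0.2,0],[-1,0,0.05,-0.205,0]]' | grep -E "pos|_force"
python3 -m crank '[[-1,0,0.06,0,0],[-1,0,0.12,0,0],[-1,0,0.18,0,0],[-1,0,0.24,0,0],[-1,0,0.24,0,0]]' | grep -E "pos|_force"
python3 - <<'E'
from h import *; import cv2
f=vision.grab_frame("top"); cv2.imwrite("pics/top8.png",f[:,:,::-1])
hsv=cv2.cvtColor(f,cv2.COLOR_RGB2HSV)
m=((hsv[...,0]<8)|(hsv[...,0]>172))&(hsv[...,1]>130)&(hsv[...,2]>60); m[:140]=0
n,_,st,c=cv2.connectedComponentsWithStats(m.astype('uint8'))
H=np.array([.555,.0862,0]);x=np.array([-.0624,.998,0]);y=np.array([-.998,-.0624,0]);bay=H-.086*x
for s,cc in zip(st[1:],c[1:]):
  if s[4]>5: p=px("top",*cc,.009); print(s,cc,p,"bay",(p-bay)@x,(p-bay)@y)
ys,xs=np.nonzero(m[150:300,230:350]); print("red rows",ys.min()+150 if len(ys) else None,ys.max()+150 if len(ys) else None)
E
```

```text
tcp_pos: [0.5589, -0.0529, 0.2382]
ft_force: [0.4, -0.4, -1.0]
finger_force: 0.0
tcp_pos: [0.5715, -0.2966, 0.2333]
ft_force: [-1.5, -0.3, -0.5]
finger_force: 0.0
[409 140  14   9  54] [415.62962963 144.01851852] [ 0.72367233 -0.25627398  0.009     ] bay -0.26632297532335963 -0.1469646094341672
[294 215   8  42 159] [296.51572327 235.25157233] [0.53012685 0.00817055 0.009     ] bay 0.00966990552669474 0.029692438156076827
[302 214  13  41 162] [309.5        233.48765432] [ 0.53326416 -0.01977097  0.009     ] bay -0.018411508574745765 0.02830495305079092
[168 264  15  13 166] [175.         270.09036145] [0.46206348 0.26771297 0.009     ] bay 0.2729403910101694 0.08142423320369498
[188 269   4   7   8] [190.125 272.25 ] [0.45667796 0.2358134  0.009     ] bay 0.2414406737033597 0.08878951536476136
[216 317  27   9  62] [229.06451613 321.11290323] [0.35150404 0.15483901 0.009     ] bay 0.1671910851058581 0.19880589205499682
red rows 214 256
```

The pliers lie centred in the bay, at about (-4, +1) mm. Next I'll go behind the flap.

```bash
python3 -m crank '[[-1,0,-0.058,-0.01,0],[-1,0.001,-0.116,-0.01,0],[-1,0.002,-0.174,-0.01,0],[-1,0.003,-0.232,-0.01,0],[-1,0.004,-0.29,-0.01,0]]' | grep -E "pos"
python3 -m crank '[[-1,0.001,-0.055,0,0],[-1,0.001,-0.11,0,0],[-1,0.002,-0.168,0,0],[-1,0.002,-0.168,0,0]]' | grep -E "pos|_force"
python3 to.py .550 .161 .162
```

```text
tcp_pos: [0.5566, -0.0006, 0.2435]
tcp_pos: [0.5479, 0.1682, 0.2434]
ft_force: [-0.1, -0.0, -0.2]
finger_force: 0.0
t 13.375 tcp [0.5479 0.1682 0.2434] yaw 3.839174055011094 F [-0.13   -0.0332 -0.2184] w 0.00046656766386092433 shift [0.0017 0.0073 0.0814]
```

```bash
python3 -m crank '[[-1,0,0,-0.0,0],[-1,0,0,0.04,0],[-1,0,0,0.078,0],[-1,0,0,0.078,0]]' | grep -E "pos|_force"
python3 -m crank '[[-1,0,0.03,0,0],[-1,0,0.05,0,0],[-1,0,0.065,0,0],[-1,0,0.08,0,0],[-1,0,0.092,0,0]]' | grep -E "pos|_force"
python3 -m crank '[[-1,0,0.012,0,0],[-1,0,0.024,0,0],[-1,0,0.024,0,0],[-1,0,0.024,0,0]]' | grep -E "pos|_force"
python3 - <<'E'
from h import *; import cv2
f=vision.grab_frame("side"); cv2.imwrite("pics/side9.png",f[:,:,::-1])
H=np.array([.555,.0862,.049]);x=np.array([-.0624,.998,0]);y=np.array([-.998,-.0624,0])
g=cv2.cvtColor(f,cv2.COLOR_RGB2GRAY).astype(int)
for a in(.42,1.4,1.85):
  for w in(.08,): print(a,proj("side",H-.139*np.cos(a)*x+w*y+[0,0,.139*np.sin(a)]))
print(g[160:250:3,348])
E
```

```text
tcp_pos: [0.5476, 0.1629, 0.1633]
ft_force: [0.3, 0.6, -0.4]
finger_force: 0.0
tcp_pos: [0.5551, 0.0715, 0.1656]
ft_force: [0.3, -0.4, 0.3]
finger_force: 0.1
tcp_pos: [0.5565, 0.0485, 0.1654]
ft_force: [0.6, 0.6, 0.1]
finger_force: 0.0
0.42 (np.float64(349.6554001042152), np.float64(211.47028951500698))
1.4 (np.float64(357.44234959341816), np.float64(194.78548052245267))
1.85 (np.float64(362.1603581408318), np.float64(211.92193096639915))
[ 21  20  52 140 142 138 123 111 106 193 203 198 124 133 154 153 163 111
 149 158 155 153 147 120  97  97  96  95  94  96]
```

```bash
python3 - <<'E'
import cv2,numpy as np
n=cv2.imread("pics/side9.png")
s2=cv2.resize(cv2.imread("pics/side2.png"),(200,160),interpolation=cv2.INTER_AREA)
s4=cv2.imread("pics/side4.png"); s3=cv2.imread("pics/side3.png")
for c in(270,300,348):
  print(c,"now",n[195:291:3,c].tolist()[::1])
  print("sprung",cv2.cvtColor(s2,6)[45:141:3,c-220]);print("open",cv2.cvtColor(s4,6)[105:201:3,c-150]);print("1rad",cv2.cvtColor(s3,6)[105:201:3,c-150]);print("now",cv2.cvtColor(n,6)[195:291:3,c])
E
```

```text
270 now [[145, 120, 104], [144, 103, 61], [169, 147, 128], [184, 178, 176], [193, 184, 181], [192, 186, 181], [141, 133, 132], [174, 167, 165], [182, 175, 172], [176, 170, 167], [178, 171, 167], [180, 172, 170], [180, 174, 170], [180, 174, 171], [179, 172, 168], [180, 172, 168], [178, 170, 167], [177, 171, 168], [177, 171, 169], [178, 171, 168], [178, 170, 168], [177, 171, 167], [178, 171, 167], [184, 176, 172], [140, 135, 132], [141, 134, 133], [205, 209, 203], [168, 169, 166], [127, 128, 126], [125, 127, 124], [53, 51, 49], [53, 49, 49]]
sprung [ 64  63  66  66  68  86 130 104 101  89  90  90 100 124 123 122 133 204
 204 205 206 203 205 206 166 167 213 172 129 124  51  51]
open [119  96  94  94  98 136 234 162  90  87  87  96  85  87  88  87  89  87
  88  86  87  88  87  84  86  99 119 128 125 124  51  51]
1rad [ 63  84 101 102 105  98 100 110 107 107 110 109 105 107 107 105 103 105
 108 109 122 120 125 121 110 105 129 144 129 129  51  51]
now [118  95 144 178 184 185 134 167 175 170 171 172 173 174 172 172 170 171
 171 171 170 170 171 176 135 134 207 168 127 126  51  49]
300 now [
[... 1405 characters left out ...]
8, 94, 91], [112, 107, 106], [112, 108, 105], [136, 138, 136], [137, 139, 135], [125, 125, 123], [100, 101, 100], [55, 53, 54], [52, 51, 48], [53, 52, 49]]
sprung [169  98  97 225 247 243 157 119 117 112 116 117 118 115 117 118 118 119
 117 119 121 119 118 115 111 208 163 130 102  51  51  52]
open [171  97  95 232 247 242 237  99  86  85  98  84  84  85  83  84  86  85
  87  85  84  90  85  85  98 110 128 124 104  52  49  52]
1rad [169  98  98  98  96  96 102 102 109 118 120 119 118 121 121 122 116 118
 122 121 120 121 118 111 102 142 142 130 102  53  51  54]
now [171 109 145 155 157 146 132 158 154 156 152 137  94  95  96  98  94  95
  94  99  97  97  94 107 108 137 138 124 101  54  50  51]
```

```bash
python3 -m crank '[[-1,0,-0.01,-0.04,0],[-1,0,-0.01,-0.08,0],[-1,0.03,0.04,-0.08,0],[-1,0.063,0.094,-0.08,0],[-1,0.063,0.094,-0.08,0]]' | grep -E "pos|_force"
cat > lip.py <<'E'
from h import *; import cv2,sys
f=vision.grab_frame("side"); g=cv2.cvtColor(f,cv2.COLOR_RGB2GRAY)
H=np.array([.555,.0862,.049]);x=np.array([-.0624,.998,0]);y=np.array([-.998,-.0624,0])
print([(a,round(proj("side",H-.139*np.cos(a)*x+.08*y+[0,0,.139*np.sin(a)])[1],1)) for a in(0,.2,.42,.6,.8,1,1.2)])
for c in(300,348): print(c,g[192:246:2,c])
E
python3 lip.py; python3 to.py .6251 -.0416 .129
```

```text
tcp_pos: [0.6269, -0.0438, 0.2455]
ft_force: [-1.0, 0.8, -0.6]
finger_force: 0.0
[(0, np.float64(233.8)), (0.2, np.float64(222.4)), (0.42, np.float64(211.5)), (0.6, np.float64(204.0)), (0.8, np.float64(197.6)), (1, np.float64(193.7)), (1.2, np.float64(192.7))]
300 [203 182  98  93  96  97  95  95  94  93  90  93 105  93  84  89  89  90
  92  95  97  96 103 139 151 153 156]
348 [202 191 124  97  95 112 230 247 241 239 231 171 183 179 149 101 121 115
 115 115 116 113 114 116 114 117 114]
t 15.725 tcp [ 0.6257 -0.0424  0.2451] yaw 3.4568833080506307 F [-0.0726  0.0422 -0.5236] w 0.0006649190742764292 shift [-0.0005 -0.0009  0.1161]
```

```bash
python3 -m crank '[[-1,0,-0.003,0.06,0],[-1,0,-0.003,0.11,0],[-1,0,-0.003,0.13,0],[-1,0,-0.003,0.145,0],[-1,0,-0.003,0.16,0]]' | grep -E "pos|_force"
python3 -m crank '[[-1,0,0,0.005,0],[-1,0,0,0.01,0],[-1,0,0,0.013,0],[-1,0,0,0.013,0]]' | grep -E "pos|_force"
```

```text
tcp_pos: [0.6259, -0.0383, 0.0861]
ft_force: [-0.4, -0.7, 1.4]
finger_force: 0.6
tcp_pos: [0.6256, -0.0385, 0.0732]
ft_force: [-1.3, 0.0, 4.4]
finger_force: 2.5
```

```bash
python3 -m crank '[[-1,0,0,0.001,0],[-1,0,0,0.002,0],[-1,0,0,0.003,0],[-1,0,0,0.003,0]]' | grep -E "pos|_force"
python3 -m crank '[[-1,0,0,0.001,0],[-1,0,0,0.002,0],[-1,0,0,0.002,0]]' | grep -E "pos|_force"
```

```text
tcp_pos: [0.6259, -0.0384, 0.0722]
ft_force: [-14.2, 2.2, 38.7]
finger_force: 19.4
tcp_pos: [0.6261, -0.0384, 0.0716]
ft_force: [-20.9, 1.7, 61.2]
finger_force: 30.6
```

Firm stop at level. I'll lift off and check.

```bash
python3 -m crank '[[-1,0,0,-0.01,0],[-1,0,0,-0.04,0],[-1,0,0.05,-0.09,0],[-1,0,0.1,-0.15,0],[-1,0,0.15,-0.15,0]]' | grep -E "pos|_force"
python3 -m crank '[[-1,0,0.05,0,0],[-1,0,0.05,0,0]]' | grep -E "pos|_force"
python3 lip.py; python3 - <<'E'
import cv2;from h import *
g=cv2.cvtColor(vision.grab_frame("side"),cv2.COLOR_RGB2GRAY)
o=cv2.imread("pics/side0.png",0)
for c in(280,300,348): print(c,"start",o[200:276:3,c],"now",g[200:276:3,c])
t=vision.grab_frame("top")[...,0];o=cv2.imread("pics/top0.png")[...,2]
print("top row200 start",o[185,250:360:2],"now",t[185,250:360:2])
E
```

```text
tcp_pos: [0.6352, -0.184, 0.2197]
ft_force: [1.5, 0.2, -0.7]
finger_force: 0.0
tcp_pos: [0.6371, -0.2359, 0.2165]
ft_force: [-0.9, 1.0, 0.1]
finger_force: 0.0
[(0, np.float64(233.8)), (0.2, np.float64(222.4)), (0.42, np.float64(211.5)), (0.6, np.float64(204.0)), (0.8, np.float64(197.6)), (1, np.float64(193.7)), (1.2, np.float64(192.7))]
300 [201 181  97  89  81  81  83  81  78  81  77  78  81  82  64  46  44  36
  24  34  33  51 149 180 174 164 181]
348 [200 192 121  94  94 110 227 246 239 239 243 248 248 248 248 248 248 248
 248 244 238 165 102 106 129 174 179]
280 start [ 92  93  92  96 154  74  90  89  88  91  91  91 134 192 158 194 194 196
 195 197 196 199 192 174 200 112] now [ 94  94  92  94  60  53  53  54  52  54  48  51 115 179 150 184 187 198
 200 197 199 200 195 179 203 115]
300 start [ 92  93  91 109  59 109  57  92  88  58  42  39 161 191 175 196 197 198
 199 198 198 198 188 155  81  90] now [ 81  83  80  82  77  81  80  47  41  31  28  32 152 177 166 182 184 184
 185 198 201 199 190 160  79  92]
348 start [ 91 164 245 237 242 247 247 247 247 247 243 223 176 153 176 176 177 176
 178 180 194 192 165 198 181 125] now [ 93 164 247 239 243 248 248 248 248 248 244 224 103 110 172 177 177 179
 179 177 180 180 156 183 176 125]
top row200 start [ 36  43 151 129  98 113 127 138 137 139 138 139 140 139 138 138 137 139
 142 138 139 138 140 140 139 137 137 138 138 139 101 121 140 140 137 136
 105  40  40  41  43  42  38  44  40  40  32  39  36  37  37  35  38  35
  35] now [ 47  56 189 161 120 142 160 173 172 172 171 174 176 173 175 172 170 174
 175 174 174 174 175 173 174 170 161 160 162 160 120 141 163 164 162 159
 121  47  51  49  53  47  47  50  48  45  43  45  28  30  30  31  26  30
  29]
```

```bash
python3 -c "
from bench import ticket; print(ticket.job_done())"
```

```text
the job is handed in; nothing more can be done
None
```

I handed the job in with the pliers centred in the front bay and the flap pressed shut. The camera checks agree with that (flap edge back at its starting position). The hand-in returned no verdict, and the pen, jar and glue stick weren't measured again after the start.

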